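# Step the weekly pill reminder round to day one

### The job

A new week begins: press the step button of the pill reminder (the white box with the round seven-cell dial) as often as it takes to bring the one-dot cell to the black pointer. Leave the dial itself untouched, do not press the button of the kitchen timer, and let the step button come back up at the end.

Things in the scene. Friction and masses are not known exactly. Their poses are not given: they have to be found in the camera images.
- step_top (a point): Top centre of the reminder's step button: grey, round, 36 mm wide, 16 mm proud of the 44 mm high fixed housing, 130 mm from the dial's axis, beyond the pointer. Press straight down 12 mm to a hard stop, then let it spring back; that moves the dial on one cell, counter-clockwise from above, the last part as it rises. 2 to 3 N at 25 mm/s, up to 10 N if quick. Under 11 mm may not count.
- dial: The reminder's grey dial, 140 mm wide, 17 mm high over the housing; origin on its vertical axis at the housing's top, z up, y to the one-dot cell. Seven white cells of 34 by 36 mm bear one to seven black dots, rising clockwise from above; each step brings the next number to the pointer, one after seven. A detent centres a cell at the pointer. At the start it shows four, five or six dots.
- one_dot (a point): Centre of the one-dot cell's top, on the dial, 47 mm from its axis.
- pointer (a point): Tip of the reminder's fixed black pointer, on the housing's top 74 mm from the dial's axis, on the line from the axis to the step button. A cell standing at the pointer has its centre 27 mm from this point. The housing is 170 mm square under the dial, with a 110 mm wide tongue that carries pointer and button.
- timer_button (a joint): Bystander: grey push button (32 mm across, 6 mm travel, value in m, 0 is up) of the kitchen timer, a white box of 85 by 85 by 32 mm with a dark display and no dial. Not to be pressed.

How it is judged:
By the outcome, as a careful person would: the job done as asked, in the order asked, and still so for the second after the job is handed in, with the robot touching nothing.
It also fails if it takes over 48 s, if anything falls off the work surface, if the arm or the gripper's body presses on something with over 40 N, if the wrist force passes 120 N, or if a joint passes its speed limit or range.

### The arm

A 7-joint arm with a two-finger parallel gripper is mounted at the origin on the work surface. World frame = base frame: x ahead of the robot, y to its left, z up, the work surface at z = 0. Lengths are in m, angles in rad, forces in N, time in s.
With the tool pointing down it reaches from about 0.4 to 0.875 m from the base axis. Payload 6.5 kg.
Tool frame: the origin (TCP) lies between the finger pads; the fingertips stand 25 mm ahead of it and the grasp point (between the pads) lies 6 mm ahead of it (robot.nose_length is the distance from the TCP to the fingertips, in m); z points along the fingers, y is the line along which they close (so a half turn about z gives the same grasp; the last joint's range is limited). The gripper opens to 85 mm and grips with 20 to 120 N. Pads are 22 mm wide; open, the fingers measure 114 mm over their backs; the gripper's body (76 mm by 85 mm) begins 54 mm behind the grasp point. The pads swing forward as they close: fully open they stand 13 mm farther back than shut.
Start: joints at [-0.066, 0.536, -0.004, 1.538, 0.003, 1.067, -0.071], TCP at [0.65, 0, 0.256] pointing down, gripper open.
Joint ranges: [-2.7, 2.7], [-0.37, 2.16], [-1.27, 1.26], [0.24, 2.4], [-1.31, 4.45], [0.19, 1.91], [-2.76, 2.76]. Speed limits (rad/s): [2.39, 2.39, 3.14, 3.14, 3.14, 3.14, 3.14].

### API

Orientations are given as a unit quaternion [w, x, y, z].
In Python, from cell import read_state, imaging, robot gives the robot as it stands.
- The arm moves only by the tool step_arm, never from a script. Its argument "plan" is a list of rows, each a list of 7 numbers: the turn, a rotation vector about the tool's x, y, z normalised to -1 to 1, where 1 is 90 degrees, then the shift along the tool's x, y, z normalised to -1 to 1, where 1 is 250 mm, then the opening, from 0 (shut) to 1 (fully open). A call has 1 to 12 rows; each row is the pose to reach, as a shift and turn from the pose commanded when the call began, along the tool's axes at that moment; what a row does not reach only later rows make up. A row lasts 1/8 s, in which the tool goes at most 62.5 mm and 10.7 degrees, less where a joint would pass 70% of its speed; a pose out of reach is approached as far as the arm can. A call with a number of a shift or a turn outside -1 to 1 is refused whole. A call with a gripper value outside its range is refused whole. The fingers move at their own pace and stop on an object; the grip force is fixed at half the most. Time passes only in rows, so rows that repeat a pose let the fingers close. It gives the time, the measured TCP pose, the force, the opening and the grip force at its end, in the units of the state.
- read_state(): the state, without advancing time (a new reading comes with each control period).
- imaging.read_camera(name): name is "scene" or "side" or "wrist"; returns (picture, depth): 384x512x3 uint8, red, green, blue; 384x512 float32, m along the optical axis (not along the pixel's ray), 0 where there is no reading.
- imaging.camera_model(name): a dict with "mtx" (3x3 intrinsics, pixels), "R" (3x3) and "t" (3): a world point X has camera coordinates R X + t. Camera axes: x right, y down, z forward; pixel columns grow to the right and rows downward; lengths in m; the calibration is good to about 2 mm. A picture is of the moment at which its call begins: read the wrist's pose just before it. camera_model takes no time and is no camera call; for the wrist camera it gives the pose at the moment of the call.
- robot.hand_in(): hands the job in; it is judged then, once.
Trained networks look in the newest picture that a camera, given by its name, has taken for a name from the list of things; names that differ only in an ending like _2 or _b are one class to them, and where a whole thing is asked for, a point or a joint stands for the part that bears it (a point fixed in the world has none). Each returns a list of dicts, best first, with "p" (0 to 1); they miss things now and then, are a little off and sometimes report something else, mostly with a low value. They report only what shows in the picture. A call takes as long as a camera call.
- imaging.trace(camera, label): "mask" (384x512 bool, what is visible of it) and "rect" ([centre column, centre row, width, height] in pixels, round what is visible of it).
The state is a dict: "time_s": time; "joints": joint angles; "dq": joint speeds; "effort": joint torques, N m; "ee_pos": TCP position; "tool_rot": TCP orientation; "ft_force": force on the tool from outside, world axes, zero at the start; "ft_torque": the same for the moment, N m; "finger_gap": opening from 0.0 (shut) to 1.0 (fully open); "grip_force": force on a finger pad.
Only numpy, scipy, OpenCV 4.12 (cv2) and the standard library are available. Lean on these libraries where they do the work, as an engineer would, in place of code of your own. Each camera call takes 0.05 s, during which the arm holds its last target. There are 200 camera calls.

## Working session

There is one attempt and no reset: what is moved stays moved. The work goes in short steps, Python scripts to look and compute and a tool call to move; the robot and the scene stay as the last step left them, time stands still between calls to the robot, and variables do not carry over. Pictures are saved under pics/ and viewed, at most 10 in all, crops included, and the job is handed in when it is done.

Besides the shell and the picture viewer there is one more tool, called after "Call:" as name([rows], argument=value, ...), one row to a line, values as JSON. step_arm: Moves the arm, as the interface text tells. Scaled input: -1 to 1 covers 250 mm each way for a shift and 90 degrees each way for a turn. Its arguments: {"type":"object","properties":{"plan":{"type":"array","items":{"type":"array","items":{"type":"number","minimum":-1,"maximum":1}}}},"required":["plan"]}

```bash
mkdir -p pics; cat > h.py <<'E'
import numpy as np, cv2
from cell import read_state, imaging, robot
def world(cam,mask,d):
    m=imaging.camera_model(cam);K,R,t=np.array(m["mtx"]),np.array(m["R"]),np.array(m["t"])
    v,u=np.nonzero(mask&(d>0));z=d[v,u]
    c=np.stack([(u-K[0,2])*z/K[0,0],(v-K[1,2])*z/K[1,1],z],1)
    return (c-t)@R
E
python3 - <<'E'
from h import *
s=read_state();print(s["time_s"],s["ee_pos"],s["tool_rot"],s["ft_force"],robot.nose_length)
ims=[]
for c in("scene","wrist"):
    im,d=imaging.read_camera(c);im=np.array(im);b=im[:,:,::-1].copy()
    for l in("step_top","dial","one_dot","pointer","timer_button"):
        r=imaging.trace(c,l)
        for q in r[:2]:
            P=world(c,q["mask"],d)
            print(c,l,round(q["p"],2),np.round(q["rect"]),q["mask"].sum(),np.round(np.median(P,0),3) if len(P) else None, np.round(np.percentile(P,[3,97],axis=0),3).tolist() if len(P) else None)
    ims.append(b)
o=np.hstack(ims);cv2.imwrite("pics/a.png",cv2.resize(o,(800,300),interpolation=cv2.INTER_AREA))
E
```

```text
0.0 [ 6.49395847e-01 -1.56658014e-05  2.55381839e-01] [-5.91902250e-04  7.07092676e-01  7.07120311e-01 -6.80235383e-04] [ 0.50162027 -0.2038447   0.35857498] 0.025
scene step_top 0.47 [218. 207.  20.  15.] 225 [ 0.569 -0.047  0.06 ] [[0.55, -0.063, 0.049], [0.58, -0.032, 0.062]]
scene dial 0.6 [158. 199.  70.  48.] 2476 [ 0.536 -0.17   0.056] [[0.467, -0.232, 0.047], [0.59, -0.11, 0.06]]
scene one_dot 0.98 [160. 199.  72.  44.] 2412 [ 0.534 -0.17   0.056] [[0.467, -0.231, 0.049], [0.589, -0.11, 0.06]]
scene pointer 0.83 [176. 210. 139.  74.] 7235 [ 0.575 -0.137  0.045] [[0.47, -0.252, 0.012], [0.622, -0.012, 0.059]]
scene timer_button 0.64 [291. 189.  20.  16.] 186 [0.505 0.104 0.043] [[0.424, 0.09, 0.001], [0.516, 0.122, 0.046]]
wrist step_top 0.66 [175. 216.  37.  36.] 992 [ 0.564 -0.045  0.06 ] [[0.548, -0.062, 0.05], [0.579, -0.031, 0.061]]
wrist dial 0.65 [151. 312. 120. 103.] 4737 [ 0.555 -0.167  0.056] [[0.471, -0.226, 0.051], [0.589, -0.109, 0.059]]
wrist one_dot 0.91 [148. 312. 122. 103.] 4842 [ 0.555 -0.167  0.056] [[0.471, -0.228, 0.05], [0.589, -0.107, 0.059]]
wrist pointer 0.91 [162. 263. 161. 216.] 19691 [ 0.561 -0.093  0.045] [[0.466, -0.231, 0.023], [0.616, -0.002, 0.06]]
wrist timer_button 0.76 [102.  60.  42.  35.] 1087 [0.503 0.105 0.044] [[0.488, 0.091, 0.035], [0.515, 0.118, 0.046]]
```

View pics/a.png

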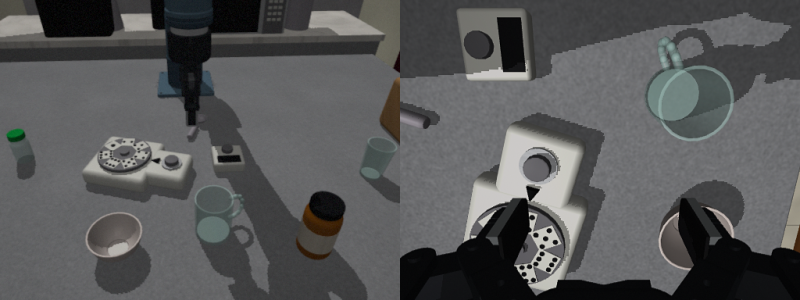

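The wrist view shows the button at about (540,165) in the mosaic, with the pointer under it. The dial is partly hidden by a finger, so I'll take closer crops to read the number.

```bash
python3 - <<'E'
from h import *
w,d=imaging.read_camera("wrist");s,_=imaging.read_camera("scene");
P=None
q=imaging.trace("wrist","step_top")[0];P=world("wrist",q["mask"],d);P=P[P[:,2]>.057]
print("btn",P.mean(0),(P.min(0)+P.max(0))/2,P.max(0)-P.min(0),len(P))
a=cv2.resize(w[150:384,60:260,::-1].copy(),(400,468),interpolation=cv2.INTER_CUBIC)
b=cv2.resize(s[165:255,100:177,::-1].copy(),(400,468),interpolation=cv2.INTER_CUBIC)
cv2.imwrite("pics/b.png",np.hstack([a,b]))
m=imaging.camera_model("side");print(-np.array(m["R"]).T@np.array(m["t"]))
E
```

```text
btn [ 0.56266689 -0.04672327  0.05993685] [ 0.56237226 -0.04726841  0.05983518] [0.03465996 0.03475672 0.00559655] 879
[0.4963485  0.63230162 0.59631083]
```

View pics/b.png

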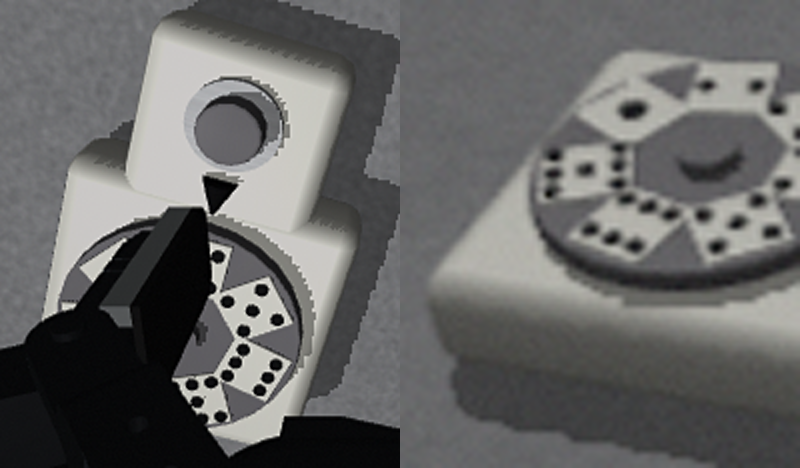

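The wrist crop shows 5, 6 and 7 running clockwise after the cell at the pointer. In the scene crop, 1 is at the far left and 7, 6, 5 follow in order. The dial therefore shows four, and it needs four presses. I'll close the gripper and move above the button.

Call:
step_arm([
  [0,0,0,0,0,0,0],
  [0,0,0,-0.06,-0.12,0,0],
  [0,0,0,-0.12,-0.23,0.1,0],
  [0,0,0,-0.188,-0.348,0.2,0],
  [0,0,0,-0.188,-0.348,0.4,0],
  [0,0,0,-0.188,-0.348,0.56,0],
  [0,0,0,-0.188,-0.348,0.56,0],
  [0,0,0,-0.188,-0.348,0.56,0],
])

```text
time_s: 1.75
ee_pos: [0.5641, -0.047, 0.1177]
tool_rot: [0.001, 0.707, 0.707, 0.001]
ft_force: [0.1, 0.1, -0.3]
finger_gap: -0.0
grip_force: 0.0
```

```bash
python3 - <<'E'
from h import *
s=read_state();print(s["time_s"],s["ee_pos"],s["tool_rot"],s["ft_force"],s["finger_gap"])
a,d=imaging.read_camera("side");b,_=imaging.read_camera("scene")
b=cv2.resize(b[150:270,100:260,::-1].copy(),(400,300),interpolation=cv2.INTER_CUBIC)
cv2.imwrite("pics/c.png",np.hstack([cv2.resize(a[:,:,::-1].copy(),(400,300)),b]))
E
```

```text
1.75 [ 0.56413229 -0.0470193   0.11773857] [7.58395212e-04 7.07079387e-01 7.07133434e-01 6.87034362e-04] [ 0.0579383   0.08104468 -0.32153736] -0.0003382188684350265
```

View pics/c.png

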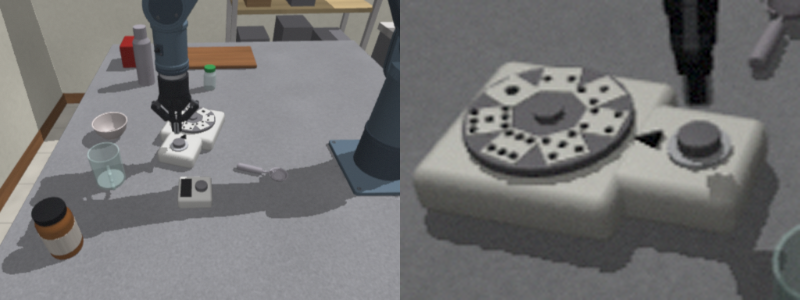

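The scene crop shows four dots at the pointer (around 610,120), so four presses is right. The tip is above the button. First press, with force feedback.

Call:
step_arm([
  [0,0,0,0,0,0.06,0],
  [0,0,0,0,0,0.11,0],
  [0,0,0,0,0,0.125,0],
  [0,0,0,0,0,0.137,0],
  [0,0,0,0,0,0.149,0],
  [0,0,0,0,0,0.161,0],
  [0,0,0,0,0,0.17,0],
  [0,0,0,0,0,0.17,0],
])

```text
time_s: 2.85
ee_pos: [0.563, -0.047, 0.0737]
tool_rot: [0.0, 0.707, 0.707, 0.0]
ft_force: [-0.5, 0.6, 2.1]
finger_gap: -0.001
grip_force: 0.7
```

Call:
step_arm([
  [0,0,0,0,0,0.004,0],
  [0,0,0,0,0,0.008,0],
  [0,0,0,0,0,0.008,0],
])

```text
time_s: 3.22
ee_pos: [0.5632, -0.047, 0.0729]
tool_rot: [0.0, 0.707, 0.707, 0.0]
ft_force: [-4.7, 0.2, 11.9]
finger_gap: 0.003
grip_force: 6.5
```

The hard stop is reached (12 N, at the expected height). Now release slowly and check.

Call:
step_arm([
  [0,0,0,0,0,-0.012,0],
  [0,0,0,0,0,-0.024,0],
  [0,0,0,0,0,-0.036,0],
  [0,0,0,0,0,-0.048,0],
  [0,0,0,0,0,-0.06,0],
  [0,0,0,0,0,-0.08,0],
  [0,0,0,0,0,-0.08,0],
  [0,0,0,0,0,-0.08,0],
])

```text
time_s: 4.22
ee_pos: [0.563, -0.047, 0.0918]
tool_rot: [0.0, 0.707, 0.707, 0.0]
ft_force: [0.2, -0.4, -1.0]
finger_gap: 0.001
grip_force: 0.0
```

```bash
cat > look.py <<'E'
from h import *
import sys
s=read_state();print(s["time_s"],s["ee_pos"],s["ft_force"])
b,_=imaging.read_camera("scene")
cv2.imwrite(f"pics/{sys.argv[1]}.png",cv2.resize(b[150:270,100:260,::-1].copy(),(640,480),interpolation=cv2.INTER_CUBIC))
E
python3 look.py d
```

```text
4.225 [ 0.56297762 -0.04697947  0.09176042] [ 0.19829446 -0.39300973 -1.02490817]
```

View pics/d.png

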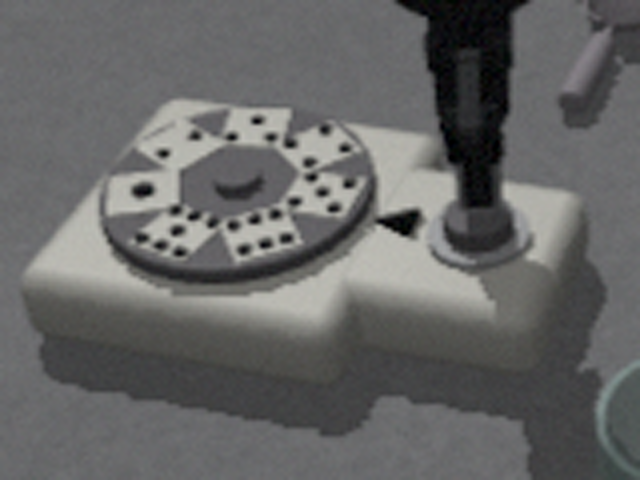

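The dial moved exactly one cell: five is at the pointer (330,190) and one is at (145,190). Three presses remain, one full press per call.

Call:
step_arm([
  [0,0,0,0,0,0.025,0],
  [0,0,0,0,0,0.038,0],
  [0,0,0,0,0,0.05,0],
  [0,0,0,0,0,0.062,0],
  [0,0,0,0,0,0.074,0],
  [0,0,0,0,0,0.08,0],
  [0,0,0,0,0,0.081,0],
  [0,0,0,0,0,0.081,0],
])

```text
time_s: 5.28
ee_pos: [0.5631, -0.047, 0.0728]
tool_rot: [0.0, 0.707, 0.707, 0.0]
ft_force: [-4.8, -0.0, 15.8]
finger_gap: 0.001
grip_force: 8.3
```

Call:
step_arm([
  [0,0,0,0,0,-0.012,0],
  [0,0,0,0,0,-0.024,0],
  [0,0,0,0,0,-0.036,0],
  [0,0,0,0,0,-0.048,0],
  [0,0,0,0,0,-0.06,0],
  [0,0,0,0,0,-0.081,0],
  [0,0,0,0,0,-0.081,0],
  [0,0,0,0,0,-0.081,0],
])

```text
time_s: 6.28
ee_pos: [0.5629, -0.047, 0.0918]
tool_rot: [-0.0, 0.707, 0.707, -0.0]
ft_force: [-0.5, 0.7, -0.8]
finger_gap: 0.004
grip_force: 0.0
```

```bash
python3 look.py e
```

```text
6.275 [ 0.56291986 -0.04703354  0.09175301] [-0.5173951   0.70661439 -0.75604719]
```

View pics/e.png

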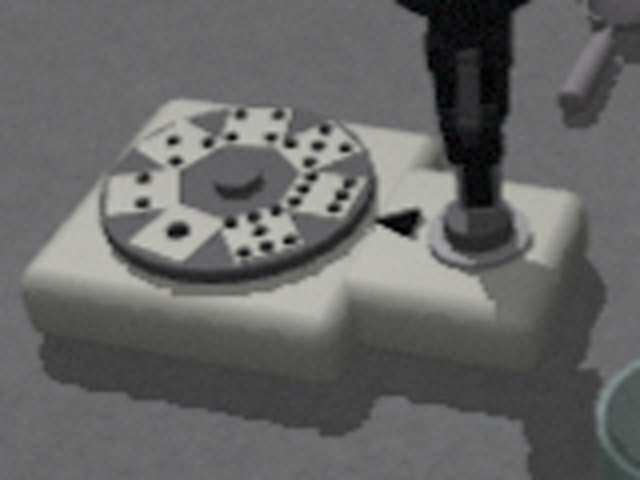

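Six is at the pointer (325,190). Two more presses.

Call:
step_arm([
  [0,0,0,0,0,0.025,0],
  [0,0,0,0,0,0.038,0],
  [0,0,0,0,0,0.05,0],
  [0,0,0,0,0,0.062,0],
  [0,0,0,0,0,0.074,0],
  [0,0,0,0,0,0.08,0],
  [0,0,0,0,0,0.081,0],
  [0,0,0,0,0,0.081,0],
])

```text
time_s: 7.32
ee_pos: [0.5631, -0.047, 0.0728]
tool_rot: [-0.0, 0.707, 0.707, -0.0]
ft_force: [-5.3, 0.8, 16.3]
finger_gap: 0.006
grip_force: 8.3
```

Call:
step_arm([
  [0,0,0,0,0,-0.012,0],
  [0,0,0,0,0,-0.024,0],
  [0,0,0,0,0,-0.036,0],
  [0,0,0,0,0,-0.048,0],
  [0,0,0,0,0,-0.06,0],
  [0,0,0,0,0,-0.081,0],
  [0,0,0,0,0,-0.081,0],
  [0,0,0,0,0,-0.081,0],
])

```text
time_s: 8.32
ee_pos: [0.5629, -0.047, 0.0918]
tool_rot: [-0.0, 0.707, 0.707, -0.0]
ft_force: [0.3, 0.2, -0.1]
finger_gap: 0.002
grip_force: 0.0
```

```bash
python3 look.py f
```

```text
8.325 [ 0.56292955 -0.0470195   0.09175449] [ 0.26270735  0.18088413 -0.11482938]
```

View pics/f.png

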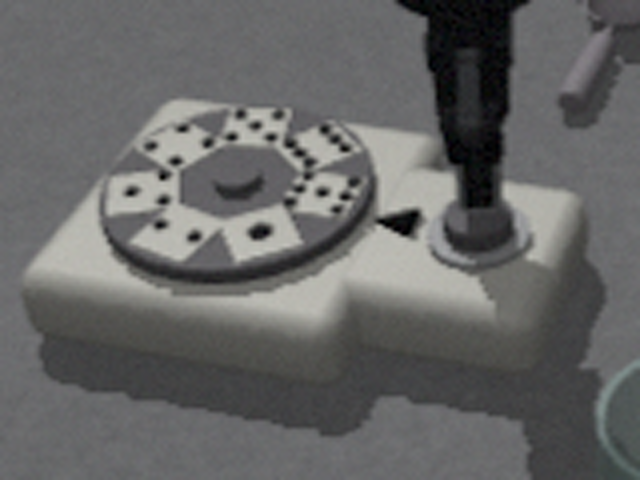

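Seven is at the pointer, with one next in line at (260,230). Last press, then retreat upwards.

Call:
step_arm([
  [0,0,0,0,0,0.025,0],
  [0,0,0,0,0,0.038,0],
  [0,0,0,0,0,0.05,0],
  [0,0,0,0,0,0.062,0],
  [0,0,0,0,0,0.074,0],
  [0,0,0,0,0,0.08,0],
  [0,0,0,0,0,0.081,0],
  [0,0,0,0,0,0.081,0],
])

```text
time_s: 9.38
ee_pos: [0.563, -0.047, 0.0728]
tool_rot: [-0.0, 0.707, 0.707, -0.0]
ft_force: [-5.5, 0.8, 17.2]
finger_gap: 0.002
grip_force: 8.3
```

Call:
step_arm([
  [0,0,0,0,0,-0.012,0],
  [0,0,0,0,0,-0.024,0],
  [0,0,0,0,0,-0.036,0],
  [0,0,0,0,0,-0.048,0],
  [0,0,0,0,0,-0.06,0],
  [0,0,0,0,0,-0.1,0],
  [0,0,0,0,0,-0.25,0],
  [0,0,0,0,0,-0.4,0],
  [0,0,0,0,0,-0.4,0],
  [0,0,0,0,0,-0.4,0],
])

```text
time_s: 10.62
ee_pos: [0.5626, -0.047, 0.1714]
tool_rot: [-0.0, 0.707, 0.707, -0.0]
ft_force: [0.2, -0.4, -0.1]
finger_gap: -0.002
grip_force: 0.0
```

```bash
python3 look.py g
```

```text
10.625 [ 0.56259887 -0.0469894   0.17138798] [ 0.18769623 -0.35835195 -0.12181266]
```

View pics/g.png

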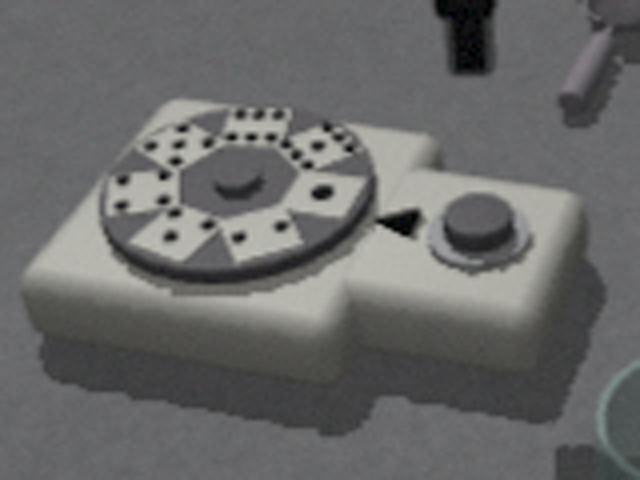

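The one-dot cell is at the pointer (322,192), the button is up (480,220), and the arm is clear.

```bash
python3 -c "
from cell import robot;print(robot.hand_in())"
```

```text
the job is handed in; nothing more can be done
None
```

Four presses moved the dial from four dots to the one-dot cell at the pointer; the step button is back up, the dial and kitchen timer were not touched, and the job was handed in after about 11 s of the 48 s allowed.

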